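# Shim the worn foot of a rocking draw-down bed

## Robot

A 6-joint arm with a two-finger parallel gripper is mounted at the origin on a cart in front of the work surface, level with it; the furniture and walls round the work are solid. World frame = base frame: x ahead of the robot, y to its left, z up, the work surface at z = 0. Lengths are in mm, angles in rad, forces in N, time in s.
With the tool pointing down it reaches from about 275 to 750 mm from the base axis. Payload 10.2 kg.
Tool frame: the origin (TCP) lies at the centre of the arm's flange, where the gripper is bolted on; the fingertips stand ctrl.tip_reach ahead of it and the grasp point (between the pads) lies 155 mm ahead of it (ctrl.tip_reach is the distance from the TCP to the fingertips, in mm); z points along the fingers, y is the direction in which the jaws open and shut (so a half turn about z gives the same grasp; the last joint's range is limited). The gripper opens to 85 mm and grips with 20 to 120 N. Pads are 22 mm wide; open, the fingers measure 114 mm over their backs; the gripper's body (76 mm by 85 mm) begins 54 mm behind the grasp point. The pads swing forward as they close: fully open they stand 13 mm farther back than shut.
Start: joints at [-1.345, 0.313, 1.498, -0, 1.331, -0.223], TCP at [227.778, -473.022, 404.694] pointing down, gripper open.
Joint ranges: [-2.94, 2.94], [-0.97, 2.17], [0.19, 2.56], [-1.23, 4.37], [0.02, 3.11], [-2.88, 2.88]. Speed limits (rad/s): [2.39, 2.39, 3.01, 3.14, 3.14, 3.14].

## Interface

Orientations are given as a unit quaternion [w, x, y, z].
In Python, from rig import ctrl, viewer gives the robot as it stands.
- The arm moves only by the tool drive_tool, never from a script. Its argument "rows" is a list that holds one entry, the list of rows, each a list of 6 numbers: the shift along the world's x, y, z normalised to -1 to 1, where 1 is 0.1 m, then the turn, a rotation vector about the world's x, y, z normalised to -1 to 1, where 1 is 90 degrees. A call has 1 to 10 rows; each row is the pose to reach, as a shift and turn from the pose measured when the call began; what a row does not reach only later rows make up. A row lasts 1/8 s, in which the tool goes at most 62.5 mm and 10.7 degrees, less where a joint would pass 70% of its speed; a pose out of reach is approached as far as the arm can. A call with a number of a shift or a turn outside -1 to 1 is refused whole. A call with a gripper value outside its range is refused whole. "fingers" is the opening, from -1 (shut) to 1 (fully open), set as the call begins (left out, the last holds). The fingers move at their own pace and stop on an object; "force" is the grip in N (left out, the last holds). Time passes only in rows, so rows that repeat a pose let the fingers close. It gives the time, the measured TCP pose, the force and the opening at its end, in the units of the state.
- ctrl.sense(): the state, without advancing time (a new reading comes with each control period).
- viewer.capture(name): name is "side" or "top"; returns the picture (480x640x3 uint8, red, green, blue); there is no depth.
- viewer.calibration(name): a dict with "mtx" (3x3 intrinsics, pixels), "dist_coeffs" ([k1, k2, p1, p2, k3] as OpenCV has them; the pictures are not rectified), "extrinsics" (4x4, takes a point from camera to world coordinates). Camera axes: x right, y up, looking along -z (the intrinsics and any distortion apply to the point x, -y, -z); pixel columns grow to the right and rows downward; lengths in mm; the calibration is good to about 2 mm. A picture is of the moment at which its call begins. calibration takes no time and is no camera call.
- ctrl.finish_job(): hands the job in, once; it reports no verdict.
The state is a dict: "time_s": time; "joints": joint angles; "dq": joint speeds; "tau": joint torques, N m; "eef_pos": TCP position; "ee_rot": TCP orientation; "force": force on the tool from outside, world axes, zero at the start; "wrist_torque": the same for the moment, N m; "grip_width": opening from 0.0 (shut) to 1.0 (fully open).
Only numpy, scipy, OpenCV 4.12 (cv2) and the standard library are available. Lean on these libraries where they do the work, as an engineer would, in place of code of your own. Each camera call takes 0.05 s, during which the arm holds its last target.

## Task

The draw-down bed rocks because its front right foot is worn short. Lift nothing: push the wooden wedge, thin edge first, squarely under that foot until it is snug and carries the foot, then press down with the fingertips on the bed's corner above the foot to check that it no longer rocks, and let go. The bed must stay where it is and end flat, and nothing else may be disturbed.

Things in the scene. Friction and masses are not known exactly. Their poses are not given: they have to be found in the camera images.
- drawdown_bed: draw-down bed: loose flat aluminium plate 170 (x) x 260 (y) x 12 mm, about 2.4 kg, on four round rubber feet at x = +-62, y = +-107 mm; a card is held under a clip bar towards its left (+y) end. Plate underside 20 mm, top 32 mm above the bench. It lies flat on three feet, but 2 to 3 N down on its front right (-x, -y) corner tips it. Origin: at bench level under the plate's middle; z up
- short_foot (a point): centre of the flat lower face of the worn front right foot: 28 mm diameter like the others, but 13 mm tall instead of 20, so that it hangs 7 mm above the bench; 23 mm inside the plate's right and front edges. Axes as the bed's
- press_spot (a point): point on top of the plate straight above the worn foot, by a small dark screw head, 32 mm above the bench; nothing stands within 40 mm of it. A shelf board overhangs the bed's far side, its underside 320 mm above the bench
- wedge: loose hardwood wedge lying flat to the right of the bed, 90 mm long, 40 wide, 16 thick at the butt, tapering evenly to 1.5 at the thin edge, 50 g. Origin: centre of its underside; x points from butt to thin edge, which faces the bed; z up. It meets the foot when the foot's centre is about 23 mm ahead of this origin; from there the push grows steeply (snug at 5 N or so) and it stays wedged by itself
- wedge_tip (a point): middle of the wedge's thin edge, at bench level; axes as the wedge's
- wedge_butt (a point): middle of the flat upright butt face of the wedge (40 mm wide, 16 mm high), 8 mm above its underside; axes as the wedge's
- film_applicator: square steel film applicator frame, 79 x 90 x 32 mm, standing on the bed; leave it. Origin: centre of its underside
- weight: brass calibration weight with a knob, 33 mm across, 42 mm tall, standing beyond the wedge; leave it. Origin: centre of its underside
- beaker: plain open plastic beaker, 59 mm across, 67 mm tall, standing left of the bed; leave it. Origin: centre of its underside
- jar: small screw-lid sample jar, 48 mm across, 56 mm tall, standing left of the bed; leave it. Origin: centre of its underside
- marker: felt marker, 133 mm long, 14 mm thick, lying on the bench left of the bed; leave it. Origin: centre of its underside
- putty: lying tube of paste, 128 x 42 x 28 mm, on the far left; leave it. Origin: centre of its underside
Mind the look-alikes: they are no part of the job. What is shaped like the wedge but black is not meant.

How it is judged (in metres and radians):
On the way, in this order (a step that is already met when the one before it is completed fails the run):
1. the wedge is under the worn foot and carries it (x of short_foot in the frame of wedge between 0.008 and 0.04 m and y of short_foot in the frame of wedge between -0.013 and 0.013 m and contact force between wedge and drawdown_bed above 0.5 N), for 0.2 s.
2. the corner above the foot is pressed with the fingers and does not give: the press goes into the wedge and the bed stays flat (x of short_foot in the frame of wedge between 0.008 and 0.04 m and y of short_foot in the frame of wedge between -0.013 and 0.013 m and contact force between the fingers and drawdown_bed above 3 N and horizontal distance between the grasp point and press_spot below 0.04 m and contact force between wedge and drawdown_bed above 4 N and angle between drawdown_bed's own z axis and vertical below 0.008 rad), for 0.2 s.
At the end, for the whole second after the job is handed in: The wedge lies under the worn foot (foot centre within 13 mm of the wedge's centre line and 8 to 40 mm ahead of its origin), still carries load from the foot (over 0.3 N), the bed is flat within 0.006 rad, and both are at rest (x of short_foot in the frame of wedge between 0.008 and 0.04 m and y of short_foot in the frame of wedge between -0.013 and 0.013 m and contact force between wedge and drawdown_bed above 0.3 N and angle between drawdown_bed's own z axis and vertical below 0.006 rad and angle between wedge's own z axis and vertical below 0.03 rad and linear speed of each of drawdown_bed, wedge below 0.01 m/s); the robot touches nothing.
It fails at once if the wedge is lifted off the bench or stood on edge (height (world z) of wedge above 0.01 m or angle between wedge's own z axis and vertical above 0.3 rad).
It fails at once if the bed is lifted (height (world z) of drawdown_bed above 0.01 m).
It fails at once if the bed is shoved more than 20 mm (distance of drawdown_bed from where it was at the start of the episode above 0.02 m).
It fails at once if a bystander is moved more than 25 mm (distance of any of film_applicator, weight, beaker, jar, marker, putty from where it was at the start of the episode above 0.025 m).
It also fails if it takes over 64 s, if anything falls off the work surface, if the arm or the gripper's body presses on something with over 40 N, if the wrist force passes 120 N, or if a joint passes its speed limit or range.

## Working session

There is one attempt and no reset: what is moved stays moved. The work goes in short steps, Python scripts to look and compute and a tool call to move; the robot and the scene stay as the last step left them, time stands still between calls to the robot, and variables do not carry over. Pictures are saved under pics/ and viewed, and the job is handed in when it is done.

Besides the shell and the picture viewer there is one more tool, called after ">>>" in YAML: its name, and indented under it one key for each argument. drive_tool: Moves the arm, as the interface text tells. Scaled input: -1 to 1 covers 0.1 m each way for a shift and 90 degrees each way for a turn. Its arguments: {"type":"object","properties":{"rows":{"type":"array","items":{"type":"array","items":{"type":"array","items":{"type":"number"}}}},"fingers":{"type":"number"},"force":{"type":"number"}},"required":["rows"]}

```bash
mkdir -p pics; ls
python3 - <<'E'
from rig import ctrl, viewer
import cv2
print(ctrl.sense(), ctrl.tip_reach)
for n in("side","top"):
    cv2.imwrite(f"pics/{n}0.png",viewer.capture(n)[:,:,::-1])
    print(viewer.calibration(n))
E
```

```text
pics
{'time_s': 0.0, 'joints': array([-1.34540485e+00,  3.13465292e-01,  1.49844502e+00, -4.59603964e-06,
        1.33098412e+00, -2.23425923e-01]), 'dq': array([ 8.10268309e-05, -2.14856672e-03, -4.16064818e-04, -1.33710800e-04,
        1.74323264e-03,  4.26637846e-04]), 'tau': array([-3.53748155e-04, -4.12267935e+01, -2.59743601e+01, -2.02059623e-04,
        4.16290190e-03, -2.13642171e-07]), 'eef_pos': array([ 227.76598339, -472.98026715,  404.12411366]), 'ee_rot': array([-6.50885024e-04,  9.74925531e-01,  2.22530415e-01, -2.87157771e-06]), 'force': array([ 0.06338506, -0.21109658, -0.57915423]), 'wrist_torque': array([-0.04876457, -0.00530962,  0.02318582]), 'grip_width': 1.0021437251463787} 173.4
{'mtx': array([[544.53359236,   0.        , 317.07389839],
       [  0.        , 544.53359236, 229.58552988],
       [  0.        ,   0.        ,   1.        ]]), 'dist_coeffs': array([0.01651424, 0.        , 0.        , 0.        , 0.        ]), 'extrinsics': array([[-8.88091319e-01,  2.44096753e-01, -3.89500428e-01,
         1.88022454e+01],
       [-4.59453628e-01, -4.97202707e-01,  7.35997169e-01,
         8.68900161e+02],
       [-1.40061479e-02,  8.32590081e-01,  5.53712546e-01,
         6.64581856e+02],
       [ 0.00000000e+00,  0.00000000e+00,  0.00000000e+00,
         1.00000000e+00]])}
{'mtx': array([[572.0555988 ,   0.        , 323.6611812 ],
       [  0.        , 572.0555988 , 241.76202522],
       [  0.        ,   0.        ,   1.        ]]), 'dist_coeffs': array([-0.11592343,  0.        ,  0.        ,  0.        ,  0.        ]), 'extrinsics': array([[-2.08647503e-03,  9.97514064e-01, -7.04367677e-02,
         3.68135744e+02],
       [-9.99987541e-01, -1.76184589e-03,  4.67061432e-03,
         5.53108225e+01],
       [ 4.53490475e-03,  7.04456352e-02,  9.97505312e-01,
         1.27381195e+03],
       [ 0.00000000e+00,  0.00000000e+00,  0.00000000e+00,
         1.00000000e+00]])}
```

View pics/side0.png

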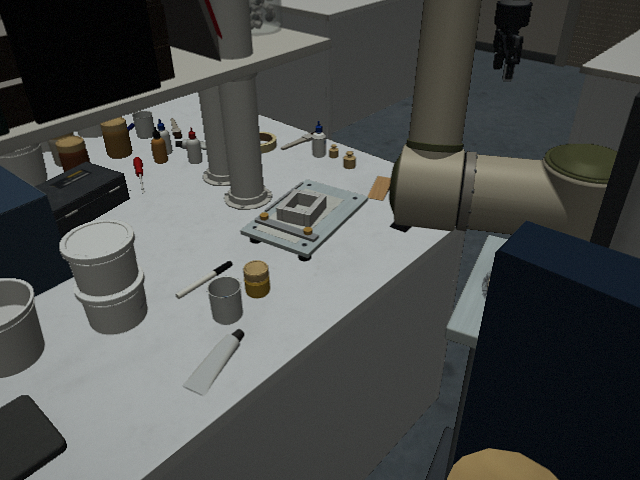

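View pics/top0.png

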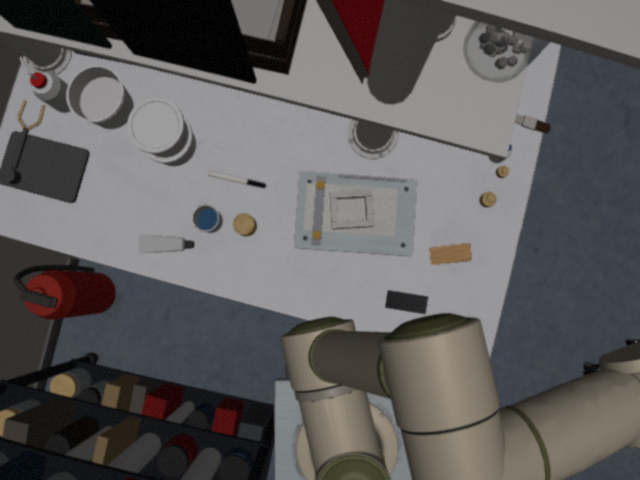

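The top view shows the bed around (355,213). Two wedge shapes are present: a wooden one at (450,254) and a black one at (407,301). The wooden one right of the bed fits the description, and the black one is the look-alike. I'll confirm with an enlarged crop.

Run:
```python
import cv2
im=cv2.imread("pics/top0.png")
cv2.imwrite("pics/crop0.png",cv2.resize(im[160:320,285:485],None,fx=4,fy=4,interpolation=cv2.INTER_CUBIC)[:600])
im=cv2.imread("pics/side0.png")
cv2.imwrite("pics/crop0s.png",cv2.resize(im[140:270,230:420],None,fx=4,fy=4,interpolation=cv2.INTER_CUBIC))
```

```text
(no output)
```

View pics/crop0.png

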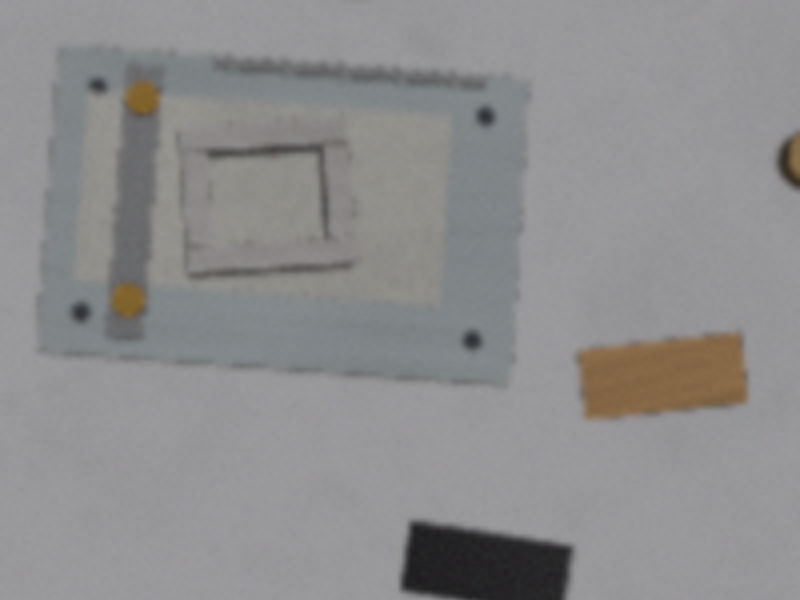

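View pics/crop0s.png

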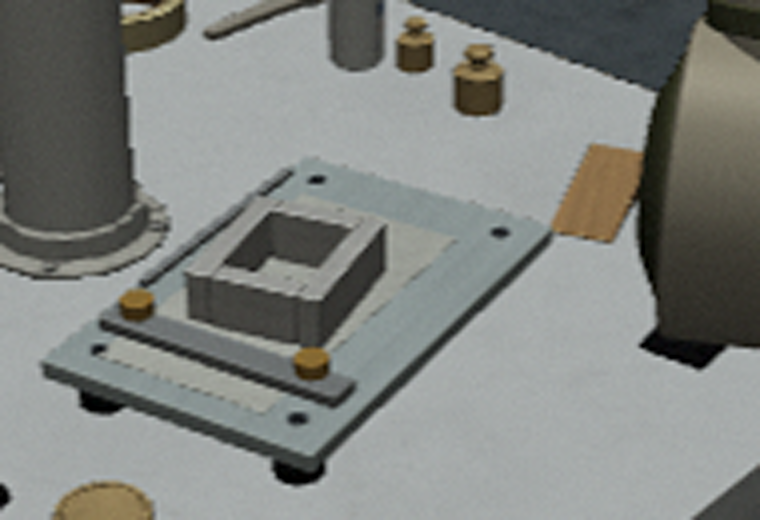

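```bash
cat > h.py <<'E'
import numpy as np, cv2
from rig import ctrl, viewer
def ray(n,px):
    c=viewer.calibration(n); p=cv2.undistortPoints(np.array([[px]],float),c["mtx"],c["dist_coeffs"])[0,0]
    E=c["extrinsics"]; d=E[:3,:3]@np.array([p[0],-p[1],-1]); return E[:3,3],d
def onz(n,px,z):
    o,d=ray(n,px); return o+d*(z-o[2])/d[2]
def proj(n,P):
    c=viewer.calibration(n);E=c["extrinsics"]; q=E[:3,:3].T@(np.array(P,float)-E[:3,3]); q=np.array([[q[0],-q[1],-q[2]]])
    return cv2.projectPoints(q,np.zeros(3),np.zeros(3),c["mtx"],c["dist_coeffs"])[0].ravel()
def wood(n,im):  # im RGB
    h=cv2.cvtColor(im,cv2.COLOR_RGB2HSV)
    m=cv2.inRange(h,(8,90,80),(22,255,255)); return m
E
python3 - <<'E'
from h import *
im=cv2.cvtColor(cv2.imread("pics/top0.png"),cv2.COLOR_BGR2RGB)
m=wood("top",im); m[:225]=0;m[280:]=0;m[:,:415]=0;m[:,485:]=0
c=max(cv2.findContours(m,0,2)[0],key=cv2.contourArea); r=cv2.minAreaRect(c); b=cv2.boxPoints(r)
print(r,b.tolist())
# plate screws: dark blobs
g=cv2.cvtColor(im,cv2.COLOR_RGB2GRAY)
scr=[]
for x,y in [(309.2,181.3),(406.2,189.2),(403,245),(305,238)]:
    x0,y0=int(x)-4,int(y)-4; w=g[y0:y0+9,x0:x0+9].astype(float); w=np.clip(np.median(w)-15-w,0,None)
    yy,xx=np.mgrid[:9,:9]; px=((w*xx).sum()/w.sum()+x0,(w*yy).sum()/w.sum()+y0)
    P=onz("top",px,32); scr.append(P[:2]); print(px,P)
scr=np.array(scr); print("ctr",scr.mean(0), np.linalg.norm(np.diff(scr,axis=0),axis=1))
v=scr[0]+scr[3]-scr[1]-scr[2]; print("bed yaw of +y",np.degrees(np.arctan2(-v[0],v[1])))
for p in b: print(p,onz("top",p,0)[:2],onz("top",p,16)[:2])
for p in [(488,199),(503,171),(407,301)]: print(p,onz("top",p,20)[:2])
for p in [(495/4+230,232/4+140),(318/4+230,180/4+140),(300/4+230,418/4+140)]: print("side",onz("side",p,32))
E
```

```text
((450.221923828125, 253.6082305908203), (16.435510635375977, 39.46617126464844), 83.9909896850586) [[429.73699951171875, 247.50137329101562], [468.986328125, 243.369873046875], [470.70684814453125, 259.715087890625], [431.45751953125, 263.8465881347656]]
(np.float64(309.04719101123595), np.float64(180.83820224719102)) [589.97377465  81.30234973  32.        ]
(np.float64(405.91055718475076), np.float64(188.67888563049854)) [ 572.55577183 -131.66427253   32.        ]
(np.float64(402.5672082717873), np.float64(244.6543574593796)) [ 449.19391739 -122.63708444   32.        ]
(np.float64(304.7466063348416), np.float64(237.65309200603318)) [464.86503363  90.66034353  32.        ]
ctr [519.14712438 -20.58466593] [213.67772233 123.69170245 213.8723373 ]
bed yaw of +y -4.43873358347423
[429.737   247.50137] [ 444.76582796 -188.41162295] [ 443.80329864 -185.35029263]
[468.98633 243.36987] [ 453.87623338 -277.85645729] [ 452.79927078 -273.67163512]
[470.70685 259.7151 ] [ 417.04616355 -281.08562087] [ 416.43181329 -276.86023807]
[431.45752 263.8466 ] [ 408.11358473 -191.77827501] [ 407.61143412 -188.67465711]
(488, 199) [ 551.84536686 -318.10693616]
(503, 171) [ 615.60915015 -354.51054363]
(407, 301) [ 326.24406184 -132.8729603 ]
side [ 448.35719844 -125.22471795   32.        ]
side [ 568.59728225 -135.07954253   32.        ]
side [460.68963191  87.0269283   32.        ]
```

Wedge centre is about (430.5,-233), heading about 95.5°. The foot is at about (449,-123) and the bed's +y points at 85.6°. The crop confirms the wooden wedge. The weight could be either of two brass pieces, (488,199) or (503,171), and I'm staying clear of both. Next I move above the wedge's butt end with the jaws across it.

>>> drive_tool:
  rows:
    - [[0.35,0.35,-0.25,0,0,0.13],[0.7,0.7,-0.5,0,0,0.26],[0.7,0.7,-0.5,0,0,0.26],[0.7,0.7,-0.5,0,0,0.26]]
  fingers: 1
  force: 20

```text
time_s: 0.6
eef_pos: [297.7, -403.3, 354.5]
ee_rot: [-0.0, 0.91, 0.415, -0.0]
force: [-0.2, -0.6, 1.2]
grip_width: 1.0
```

>>> drive_tool:
  rows:
    - [[0.35,0.35,-0.25,0,0,0.13],[0.7,0.7,-0.5,0,0,0.26],[0.7,0.7,-0.5,0,0,0.26],[0.7,0.7,-0.5,0,0,0.26]]

```text
time_s: 1.1
eef_pos: [367.3, -334.4, 305.2]
ee_rot: [0.001, 0.807, 0.59, -0.0]
force: [-0.4, -0.2, 0.4]
grip_width: 0.998
```

>>> drive_tool:
  rows:
    - [[0.33,0.35,-0.25,0,0,0.13],[0.66,0.7,-0.5,0,0,0.255],[0.66,0.7,-0.5,0,0,0.255],[0.66,0.7,-0.5,0,0,0.255]]

```text
time_s: 1.6
eef_pos: [432.8, -265.9, 256.1]
ee_rot: [0.002, 0.675, 0.738, -0.001]
force: [-0.7, -0.1, -0.1]
grip_width: 1.002
```

Run:
```python
from h import *
a=viewer.capture("top")[180:330,330:530,::-1]; b=viewer.capture("side")[110:260,280:480,::-1]
cv2.imwrite("pics/a1.png",np.vstack([cv2.resize(x,None,fx=4,fy=4,interpolation=cv2.INTER_CUBIC)[:,:] for x in (a,b)])[::2,::2])
```

```text
(no output)
```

View pics/a1.png

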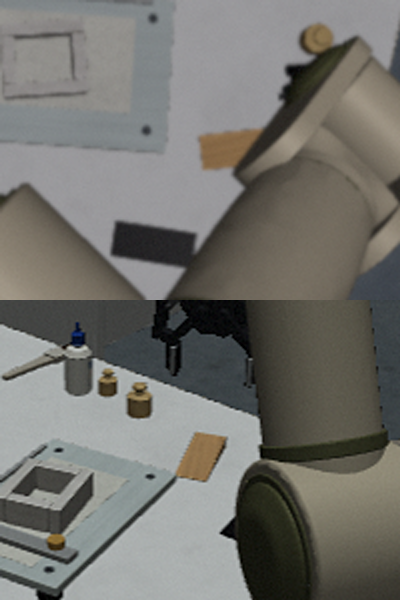

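The side view now shows the whole wedge, so I'll cross-check its position there.

Run:
```python
from h import *
im=viewer.capture("side")
m=wood("side",im); k=np.zeros_like(m); k[168:205,360:400]=255; m&=k
c=max(cv2.findContours(m,0,2)[0],key=cv2.contourArea); print(cv2.contourArea(c))
p=cv2.approxPolyDP(c,4,True)[:,0]
for q in p: print(q,onz("side",q,0)[:2],onz("side",q,16)[:2])
```

```text
329.5
[378 176] [ 459.88902974 -305.18846526] [ 449.26973809 -276.9219427 ]
[368 197] [ 441.14997547 -194.91774494] [ 430.98183196 -169.3060218 ]
[382 199] [ 407.32037522 -200.79902724] [ 397.9666891  -175.04571052]
[392 179] [ 421.75508644 -305.6219331 ] [ 412.05388048 -277.34497468]
```

>>> drive_tool:
  rows:
    - [[0,0.03,-0.3,0,0,0],[0,0.03,-0.6,0,0,0],[0,0.03,-0.7,0,0,0],[0,0.03,-0.74,0,0,0],[0,0.03,-0.77,0,0,0],[0,0.03,-0.77,0,0,0]]

```text
time_s: 2.5
eef_pos: [432.8, -262.9, 179.5]
ee_rot: [0.002, 0.675, 0.738, -0.0]
force: [-0.1, -0.2, 0.9]
grip_width: 1.0
```

Run:
```python
from h import *
s=ctrl.sense(); print(s["eef_pos"],s["force"],ctrl.tip_reach)
b=viewer.capture("side")[130:230,330:460,::-1]
cv2.imwrite("pics/a2.png",cv2.resize(b,None,fx=6,fy=6,interpolation=cv2.INTER_CUBIC))
```

```text
[ 432.7859922  -262.89641521  179.54477392] [-0.10054579 -0.22781196  0.88269746] 173.4
```

View pics/a2.png

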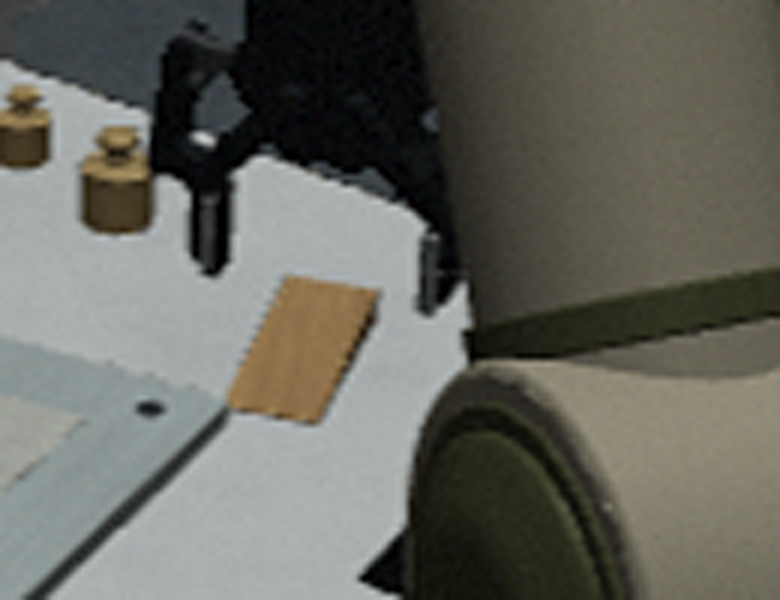

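Run:
```python
from h import *
for z in (6,19,30):
  for X in (42,57):
    for y in (-252,-274): print(z,X,y,[(proj("side",(433+s*X,y+s*X*.09,z))-[330,130])*6 for s in (1,-1)])
```

```text
6 42 -252 [array([203.47382816, 313.80281953]), array([400.05210521, 348.91045142])]
6 42 -274 [array([224.11403754, 291.22823918]), array([418.77104412, 325.45717624])]
6 57 -252 [array([169.2021462 , 307.67790536]), array([436.01381979, 355.32854102])]
6 57 -274 [array([190.16835982, 285.25471491]), array([454.37175195, 331.71260434])]
19 42 -252 [array([204.53320642, 286.23066381]), array([402.20161714, 320.96127889])]
19 42 -274 [array([225.27027532, 263.86049568]), array([420.99642668, 297.71619614])]
19 57 -252 [array([170.07583419, 280.17186132]), array([438.36740925, 327.31080703])]
19 57 -274 [array([191.14238394, 257.95241438]), array([456.79717479, 303.90374363])]
30 42 -252 [array([205.43899034, 262.66916314]), array([404.03970271, 297.07290662])]
30 42 -274 [array([226.25874714, 240.47625334]), array([422.89915881, 274.00848357])]
30 57 -252 [array([170.82284997, 256.66765589]), array([440.38006671, 303.36296762])]
30 57 -274 [array([191.97507494, 234.6248668 ]), array([458.8710073 , 280.13717786])]
```

Tips when open sit about 19 mm up, so `tip_reach` refers to the shut fingers. I'll pre-close and look again.

>>> drive_tool:
  rows:
    - [[0,0,0,0,0,0],[0,0,0,0,0,0],[0,0,0,0,0,0],[0,0,0,0,0,0]]
  fingers: 0.2

```text
time_s: 3.05
eef_pos: [432.8, -262.9, 179.6]
ee_rot: [0.002, 0.675, 0.738, -0.0]
force: [-0.4, 0.5, -0.1]
grip_width: 0.602
```

Run:
```python
from h import *
b=viewer.capture("side")[130:230,330:460,::-1]
cv2.imwrite("pics/a3.png",cv2.resize(b,None,fx=6,fy=6,interpolation=cv2.INTER_CUBIC))
for z in (6,10,14):
    print(z,[(proj("side",(433+s*25,-252+s*2,z))-[330,130])*6 for s in (1,-1)])
```

```text
6 [array([242.84703686, 320.53476319]), array([359.39598123, 341.95981185])]
10 [array([243.23754223, 312.06001724]), array([359.98468613, 333.41521015])]
14 [array([243.62940222, 303.55736452]), array([360.57544841, 324.84213239])]
```

View pics/a3.png

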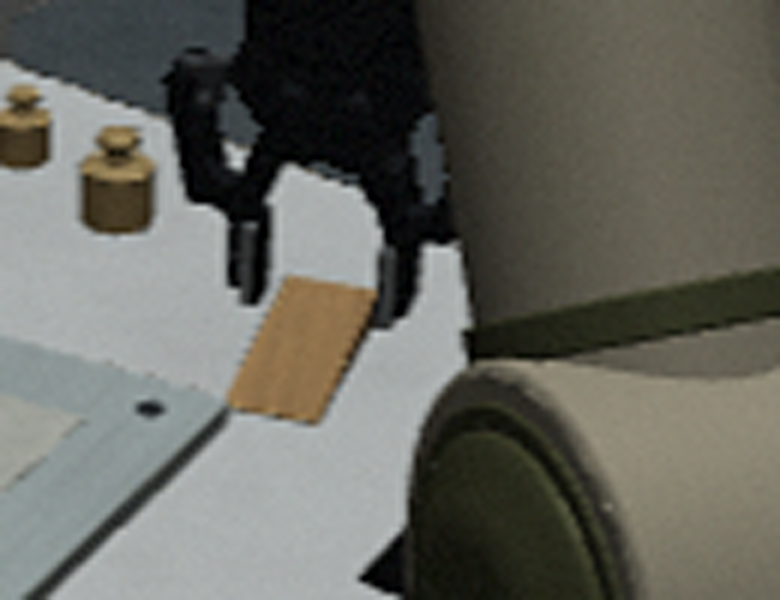

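>>> drive_tool:
  rows:
    - [[0,0,-0.04,0,0,0],[0,0,-0.08,0,0,0],[0,0,-0.08,0,0,0]]

```text
time_s: 3.48
eef_pos: [432.7, -262.8, 171.1]
ee_rot: [0.002, 0.675, 0.738, -0.0]
force: [-0.7, 0.3, -0.2]
grip_width: 0.599
```

>>> drive_tool:
  rows:
    - [[0,0,0,0,0,0],[0,0,0,0,0,0],[0,0,0,0,0,0],[0,0,0,0,0,0],[0,0,0,0,0,0]]
  fingers: -0.2
  force: 20

```text
time_s: 4.1
eef_pos: [433.0, -263.0, 172.0]
ee_rot: [0.002, 0.675, 0.738, -0.0]
force: [-1.0, 1.2, 8.4]
grip_width: 0.461
```

Run:
```python
from h import *
b=viewer.capture("side")[130:230,330:460,::-1]
cv2.imwrite("pics/a4.png",cv2.resize(b,None,fx=6,fy=6,interpolation=cv2.INTER_CUBIC))
```

```text
(no output)
```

View pics/a4.png

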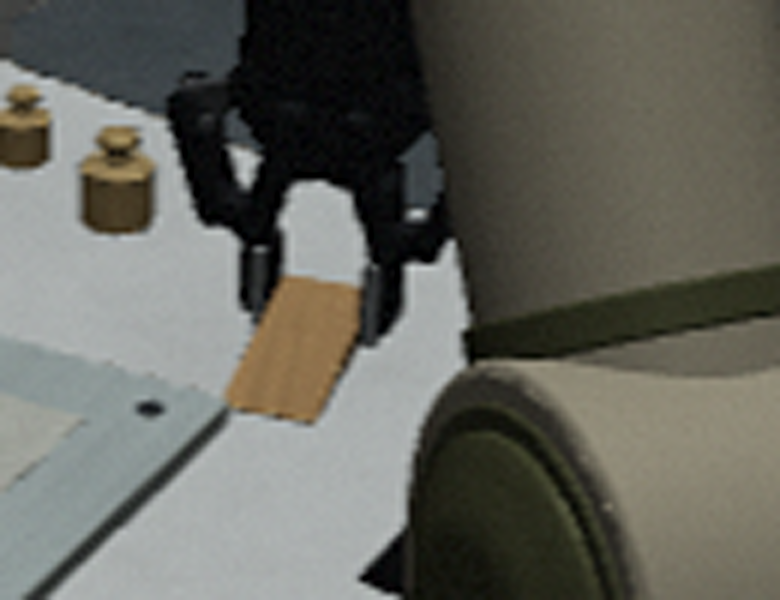

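>>> drive_tool:
  rows:
    - [[0,0,0.01,0,0,0],[0.03,0,0.01,0,0,-0.035],[0.06,0,0.01,0,0,-0.07],[0.1,0,0.01,0,0,-0.106],[0.1,0.1,0.01,0,0,-0.106],[0.1,0.2,0.01,0,0,-0.106],[0.1,0.3,0.01,0,0,-0.106],[0.1,0.3,0.01,0,0,-0.106]]

```text
time_s: 5.15
eef_pos: [443.0, -232.2, 173.1]
ee_rot: [0.002, 0.734, 0.679, -0.001]
force: [0.8, -0.6, -0.3]
grip_width: 0.466
```

Run:
```python
from h import *
b=viewer.capture("side")[130:230,330:460,::-1]
cv2.imwrite("pics/a5.png",cv2.resize(b,None,fx=6,fy=6,interpolation=cv2.INTER_CUBIC))
b=viewer.capture("top")[210:290,370:490,::-1]
cv2.imwrite("pics/a5t.png",cv2.resize(b,None,fx=6,fy=6,interpolation=cv2.INTER_CUBIC))
```

```text
(no output)
```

View pics/a5.png

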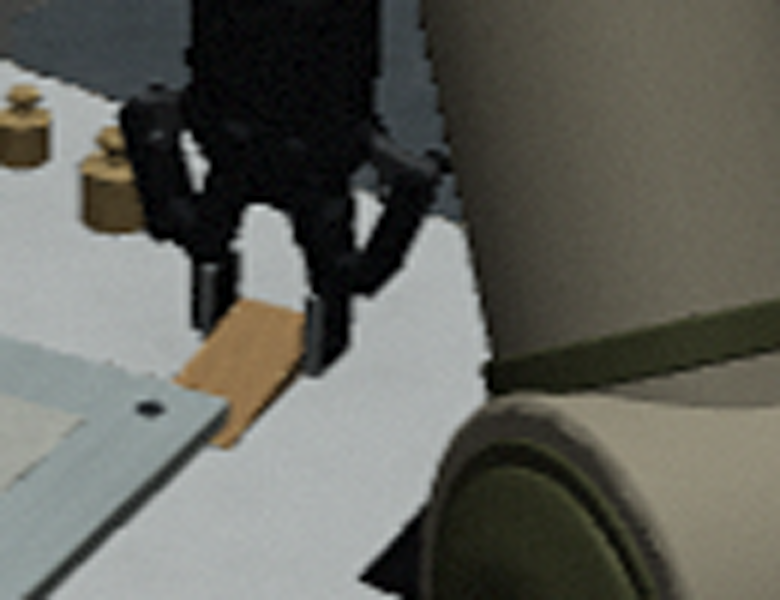

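View pics/a5t.png

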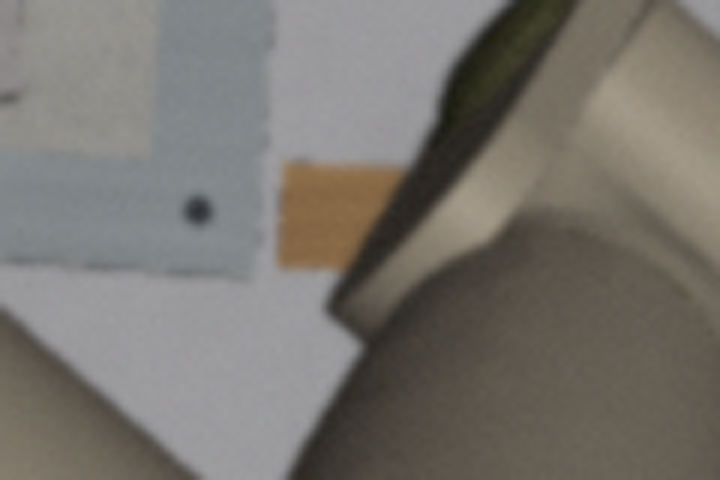

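Run:
```python
from h import *
im=viewer.capture("top"); m=wood("top",im); k=np.zeros_like(m);k[225:262,410:434]=255;m&=k
ys,xs=np.nonzero(m)
# thin edge: leftmost per row ; long edges per column
L=[xs[ys==y].min() for y in range(240,252)]; e=np.mean(L)-.5
cols=range(420,428); t=np.mean([ys[xs==c].min() for c in cols])-.5; bt=np.mean([ys[xs==c].max() for c in cols])+.5
print(e,t,bt)
tip=onz("top",(e,(t+bt)/2),1)[:2]; print("tip",tip, onz("top",(424,t),1),onz("top",(424,bt),1))
foot=np.array([449.2,-122.6]); d=np.array([.077,.997])
print("foot rel tip along",(foot-tip)@d,"lat(+x)",(foot-tip)@np.array([.997,-.077]))
```

```text
416.9166666666667 237.5 253.75
tip [ 448.97689741 -159.34631022] [ 467.19289208 -175.58806742    1.        ] [ 430.73037748 -175.06961432    1.        ]
foot rel tip along 36.65325019151456 lat(+x) -2.607032604460524
```

>>> drive_tool:
  rows:
    - [[-0.02,0.1,0,0,0,0],[-0.01,0.2,0,0,0,0],[0,0.3,0,0,0,0],[0.01,0.4,0,0,0,0],[0.015,0.5,0,0,0,0],[0.015,0.5,0,0,0,0]]

```text
time_s: 6.05
eef_pos: [444.6, -182.4, 173.1]
ee_rot: [0.002, 0.734, 0.679, -0.001]
force: [0.2, -0.3, -1.1]
grip_width: 0.465
```

>>> drive_tool:
  rows:
    - [[0,0.02,0,0,0,0],[0.002,0.04,0,0,0,0],[0.004,0.06,0,0,0,0],[0.004,0.06,0,0,0,0]]

```text
time_s: 6.55
eef_pos: [445.1, -177.3, 173.1]
ee_rot: [0.003, 0.734, 0.679, -0.001]
force: [-1.4, -8.5, -6.0]
grip_width: 0.462
```

>>> drive_tool:
  rows:
    - [[0,0,0,0,0,0],[0,0,0,0,0,0],[0,0,0,0,0,0]]
  fingers: 0.25

```text
time_s: 6.92
eef_pos: [445.1, -177.2, 173.1]
ee_rot: [0.003, 0.734, 0.679, -0.001]
force: [-0.0, 1.5, 0.2]
grip_width: 0.626
```

>>> drive_tool:
  rows:
    - [[0,-0.15,0,0,0,0],[-0.02,-0.3,0,0,0,0],[-0.03,-0.5,0.03,0,0,0],[-0.04,-0.5,0.06,0,0,0],[-0.04,-0.5,0.06,0,0,0]]

```text
time_s: 7.55
eef_pos: [440.9, -227.3, 179.3]
ee_rot: [0.003, 0.734, 0.679, -0.001]
force: [-0.2, 0.1, 0.1]
grip_width: 0.624
```

>>> drive_tool:
  rows:
    - [[0,0,0,0,0,0],[0,0,0,0,0,0],[0,0,0,0,0,0],[0,0,0,0,0,0],[0,0,0,0,0,0],[0,0,0,0,0,0]]
  fingers: -1

```text
time_s: 8.3
eef_pos: [440.9, -227.3, 179.3]
ee_rot: [0.003, 0.734, 0.679, -0.001]
force: [0.3, 0.5, 0.0]
grip_width: -0.001
```

Run:
```python
from h import *
b=viewer.capture("side")[130:230,330:460,::-1]
cv2.imwrite("pics/a6.png",cv2.resize(b,None,fx=6,fy=6,interpolation=cv2.INTER_CUBIC))
b=viewer.capture("top")[210:290,370:490,::-1]
cv2.imwrite("pics/a6t.png",cv2.resize(b,None,fx=6,fy=6,interpolation=cv2.INTER_CUBIC))
```

```text
(no output)
```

View pics/a6.png

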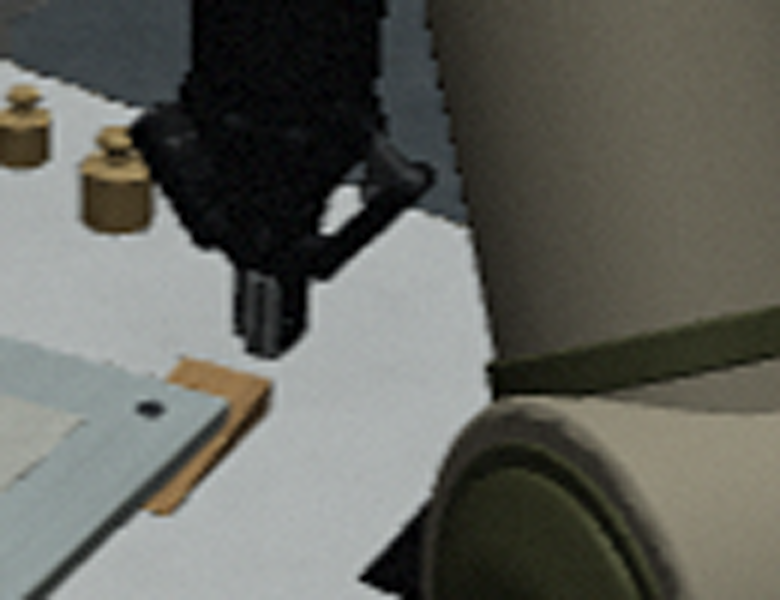

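View pics/a6t.png

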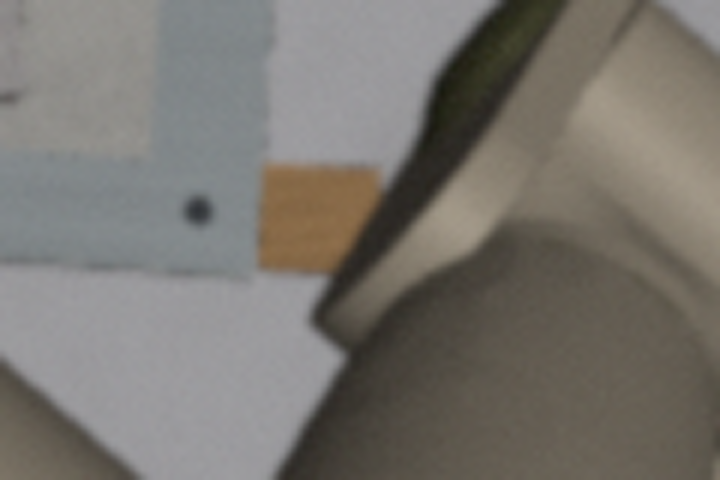

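The wedge is under the foot, with its exposed part at (262–380,165–270) in the top crop and squared up. The shut fingers are behind the butt. Now I'll push on it.

>>> drive_tool:
  rows:
    - [[0.01,0.07,-0.01,0,0,0],[0.02,0.14,-0.02,0,0,0],[0.025,0.19,-0.02,0,0,0],[0.025,0.19,-0.02,0,0,0]]

```text
time_s: 8.9
eef_pos: [443.5, -207.9, 177.3]
ee_rot: [0.003, 0.734, 0.68, -0.001]
force: [-0.2, 0.5, -1.0]
grip_width: -0.0
```

>>> drive_tool:
  rows:
    - [[0,0.01,0,0,0,0],[0,0.02,0,0,0,0],[0,0.03,0,0,0,0],[0,0.03,0,0,0,0]]

```text
time_s: 9.4
eef_pos: [443.5, -204.9, 177.3]
ee_rot: [0.003, 0.734, 0.68, -0.001]
force: [-0.7, 0.3, -0.2]
grip_width: -0.002
```

>>> drive_tool:
  rows:
    - [[0,0.01,0,0,0,0],[0,0.02,0,0,0,0],[0,0.02,0,0,0,0]]

```text
time_s: 9.78
eef_pos: [443.5, -202.8, 177.3]
ee_rot: [0.003, 0.734, 0.68, -0.001]
force: [-1.0, -0.7, 0.5]
grip_width: -0.001
```

>>> drive_tool:
  rows:
    - [[0,0.01,0,0,0,0],[0,0.02,0,0,0,0],[0,0.02,0,0,0,0]]

```text
time_s: 10.15
eef_pos: [443.5, -200.9, 177.4]
ee_rot: [0.004, 0.734, 0.68, -0.001]
force: [-1.2, -2.6, -0.9]
grip_width: -0.002
```

>>> drive_tool:
  rows:
    - [[0,0.01,0,0,0,0],[0,0.01,0,0,0,0]]

```text
time_s: 10.4
eef_pos: [443.6, -200.3, 177.5]
ee_rot: [0.004, 0.734, 0.68, -0.001]
force: [-1.0, -4.5, -1.6]
grip_width: -0.003
```

>>> drive_tool:
  rows:
    - [[0,0.015,0,0,0,0],[0,0.015,0,0,0,0],[0,0.015,0,0,0,0]]

```text
time_s: 10.78
eef_pos: [443.8, -199.6, 177.7]
ee_rot: [0.005, 0.733, 0.68, -0.002]
force: [-0.9, -9.1, -2.4]
grip_width: -0.0
```

Run:
```python
from h import *
print(ctrl.sense()["force"])
im=viewer.capture("side")
b=im[130:230,330:460,::-1]
cv2.imwrite("pics/a7.png",cv2.resize(b,None,fx=6,fy=6,interpolation=cv2.INTER_CUBIC))
a=viewer.capture("top")
for x,y in [(402.6,244.6),(405.9,188.7),(309,180.8),(304.7,237.7)]:
    g=cv2.cvtColor(a,cv2.COLOR_RGB2GRAY);x0,y0=int(x)-4,int(y)-4; w=g[y0:y0+9,x0:x0+9].astype(float); w=np.clip(np.median(w)-15-w,0,None)
    yy,xx=np.mgrid[:9,:9]; px=((w*xx).sum()/w.sum()+x0,(w*yy).sum()/w.sum()+y0); print(px,onz("top",px,32))
```

```text
[-0.91847788 -9.09174922 -2.42101838]
(np.float64(402.57636887608066), np.float64(244.6512968299712)) [ 449.20056954 -122.65724964   32.        ]
(np.float64(405.9056603773585), np.float64(188.70537010159651)) [ 572.49684764 -131.65253605   32.        ]
(np.float64(308.88301886792453), np.float64(181.13962264150945)) [589.30427202  81.66256557  32.        ]
(np.float64(304.6650406504065), np.float64(237.5918699186992)) [464.99905202  90.8379965   32.        ]
```

View pics/a7.png

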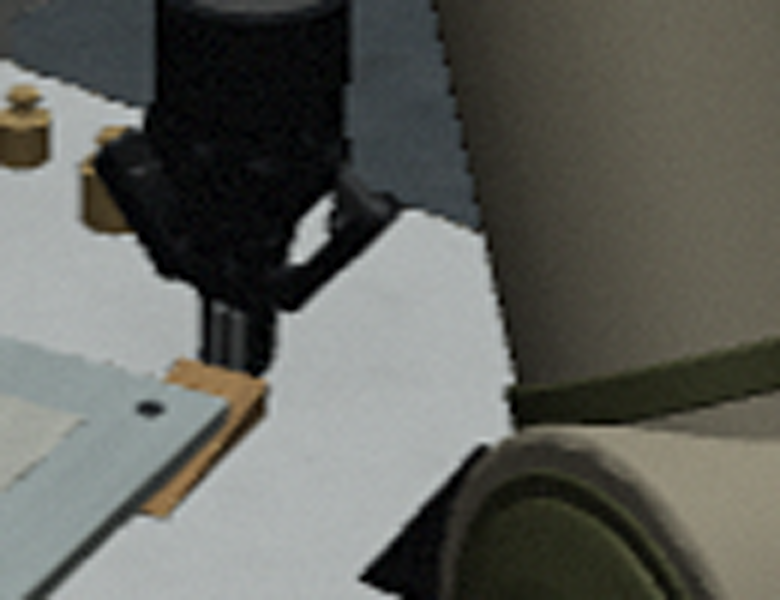

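Push is 9 N and the screw positions are unchanged. I'll back off, rise, and go over the press spot at (449,-123).

>>> drive_tool:
  rows:
    - [[0,-0.05,0,0,0,0],[0,-0.2,0,0,0,0],[0,-0.2,0.25,0,0,0],[0,-0.2,0.6,0,0,0],[0,-0.2,0.6,0,0,0]]

```text
time_s: 11.5
eef_pos: [444.1, -220.5, 239.7]
ee_rot: [0.008, 0.734, 0.68, -0.001]
force: [-0.4, -0.6, -0.6]
grip_width: 0.002
```

>>> drive_tool:
  rows:
    - [[0.03,0.25,0,0,0,0],[0.05,0.5,0,0,0,0],[0.05,0.75,0,0,0,0],[0.05,0.97,0,0,0,0],[0.05,0.97,-0.1,0,0,0],[0.05,0.97,-0.2,0,0,0],[0.05,0.97,-0.2,0,0,0]]

```text
time_s: 12.38
eef_pos: [448.9, -124.1, 218.6]
ee_rot: [0.007, 0.734, 0.679, -0.002]
force: [0.7, -0.9, 0.4]
grip_width: 0.003
```

Run:
```python
from h import *
im=viewer.capture("side")
b=im[130:230,330:460,::-1]
cv2.imwrite("pics/a8.png",cv2.resize(b,None,fx=6,fy=6,interpolation=cv2.INTER_CUBIC))
```

```text
(no output)
```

View pics/a8.png

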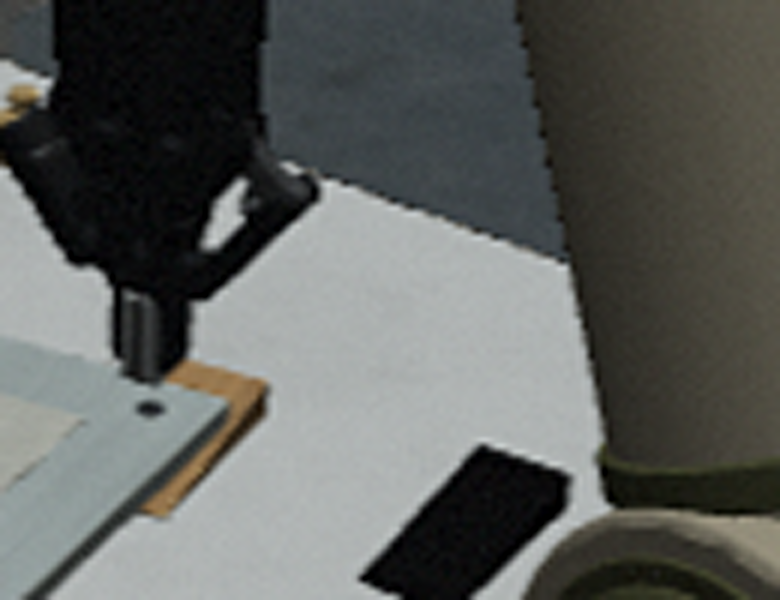

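Fingertips at (147,380) are about 13 mm above the plate, directly over the screw at (150,407). Pressing down gently.

>>> drive_tool:
  rows:
    - [[0,0,-0.05,0,0,0],[0,0,-0.1,0,0,0],[0,0,-0.12,0,0,0],[0,0,-0.12,0,0,0]]

```text
time_s: 12.92
eef_pos: [449.1, -124.1, 207.0]
ee_rot: [0.007, 0.734, 0.679, -0.002]
force: [-1.3, 0.1, -0.2]
grip_width: 0.005
```

>>> drive_tool:
  rows:
    - [[0,0,-0.01,0,0,0],[0,0,-0.02,0,0,0],[0,0,-0.02,0,0,0]]

```text
time_s: 13.3
eef_pos: [449.1, -124.1, 205.4]
ee_rot: [0.007, 0.734, 0.679, -0.001]
force: [-2.4, 1.0, 6.3]
grip_width: -0.005
```

>>> drive_tool:
  rows:
    - [[0,0,-0.01,0,0,0],[0,0,-0.015,0,0,0],[0,0,-0.015,0,0,0],[0,0,-0.015,0,0,0],[0,0,-0.015,0,0,0]]

```text
time_s: 13.92
eef_pos: [449.1, -124.1, 205.2]
ee_rot: [0.007, 0.734, 0.679, -0.002]
force: [-6.3, 2.9, 18.6]
grip_width: 0.002
```

Run:
```python
from h import *
s=ctrl.sense();print(s["force"],s["eef_pos"])
b=viewer.capture("side")[130:230,330:460,::-1]
cv2.imwrite("pics/a9.png",cv2.resize(b,None,fx=6,fy=6,interpolation=cv2.INTER_CUBIC))
```

```text
[-6.32613868  2.94809005 18.61587593] [ 449.14642537 -124.06709354  205.18397218]
```

View pics/a9.png

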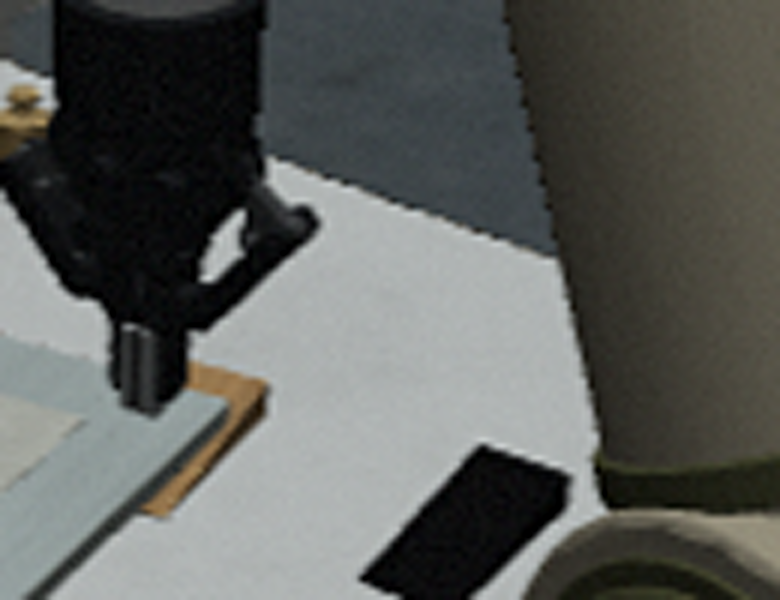

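The corner takes 18.6 N and gives only 0.2 mm, and the wedge (butt at 265,390) hasn't moved. Letting go.

>>> drive_tool:
  rows:
    - [[0,0,0.05,0,0,0],[0,0,0.2,0,0,0],[0,0,0.5,0,0,0],[0,-0.4,0.8,0,0,0],[-0.3,-0.8,0.8,0,0,0],[-0.3,-0.8,0.8,0,0,0],[-0.3,-0.8,0.8,0,0,0]]

```text
time_s: 14.85
eef_pos: [419.3, -203.8, 285.6]
ee_rot: [0.007, 0.734, 0.679, -0.001]
force: [-0.2, -0.1, 0.1]
grip_width: -0.0
```

>>> drive_tool:
  rows:
    - [[0,-0.3,0,0,0,0],[0,-0.6,0.2,0,0,0],[0,-0.9,0.2,0,0,0],[0,-0.9,0.2,0,0,0],[0,-0.9,0.2,0,0,0]]

```text
time_s: 15.48
eef_pos: [419.6, -292.6, 305.3]
ee_rot: [0.007, 0.733, 0.68, -0.001]
force: [-0.8, -0.0, 0.7]
grip_width: 0.003
```

Run:
```python
from h import *
s=ctrl.sense();print(s["force"],s["eef_pos"])
im=viewer.capture("side");b=im[130:230,330:460,::-1]
cv2.imwrite("pics/b1.png",cv2.resize(b,None,fx=6,fy=6,interpolation=cv2.INTER_CUBIC))
a=viewer.capture("top");cv2.imwrite("pics/b1t.png",a[:,:,::-1]); g=cv2.cvtColor(a,cv2.COLOR_RGB2GRAY)
for x,y in [(402.6,244.6),(405.9,188.7),(309,180.8),(304.7,237.7)]:
    x0,y0=int(x)-4,int(y)-4; w=g[y0:y0+9,x0:x0+9].astype(float); w=np.clip(np.median(w)-15-w,0,None)
    yy,xx=np.mgrid[:9,:9]; px=((w*xx).sum()/w.sum()+x0,(w*yy).sum()/w.sum()+y0); print(onz("top",px,32))
m=wood("top",a); k=np.zeros_like(m);k[225:270,405:460]=255;m&=k
ys,xs=np.nonzero(m)
cols=range(416,428); t=np.array([ys[xs==c].min() for c in cols])-.5; bt=np.array([ys[xs==c].max() for c in cols])+.5
R=[xs[ys==y].max() for y in range(242,250)]
print(t,bt,R)
butt=onz("top",(np.mean(R)+.5,(t+bt).mean()/2),16)[:2]
P=onz("top",(422,(t+bt).mean()/2),12)[:2]
d=np.array([.077,.997]);f=np.array([449.2,-122.6]); n=np.array([-d[1],d[0]])
print("butt",butt,"foot ahead of origin",(f-butt)@d-45,"lat",(f-P)@n)
```

```text
[-0.79250301 -0.00606212  0.68696985] [ 419.62684424 -292.63688803  305.30487859]
[ 449.16161434 -122.65379337   32.        ]
[ 572.52255437 -131.69485611   32.        ]
[590.04126943  81.34109167  32.        ]
[464.96671865  90.76006141  32.        ]
[237.5 237.5 237.5 237.5 237.5 237.5 237.5 237.5 237.5 237.5 237.5 237.5] [253.5 253.5 253.5 254.5 254.5 254.5 254.5 254.5 254.5 254.5 254.5 254.5] [np.int64(431), np.int64(431), np.int64(431), np.int64(431), np.int64(431), np.int64(431), np.int64(430), np.int64(430)]
butt [ 447.4031765  -188.78420988] foot ahead of origin 21.124012661790246 lat 2.064378443920846
```

View pics/b1.png

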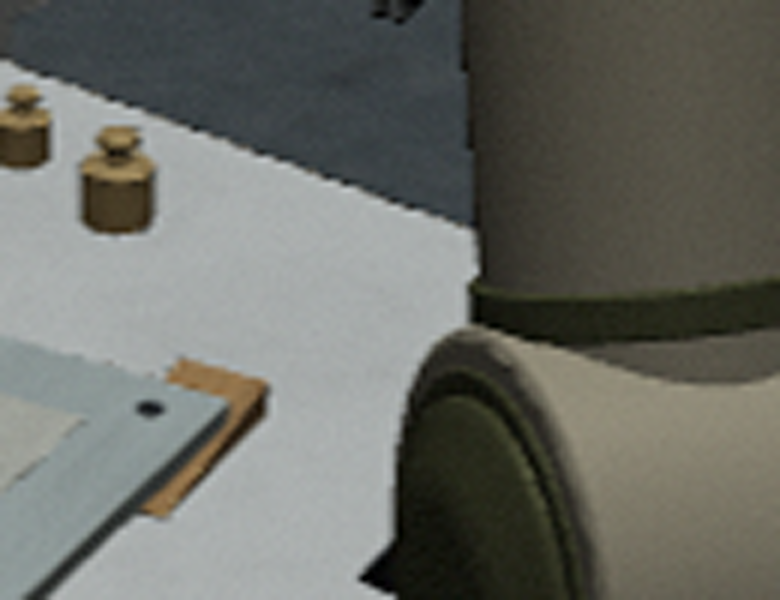

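View pics/b1t.png

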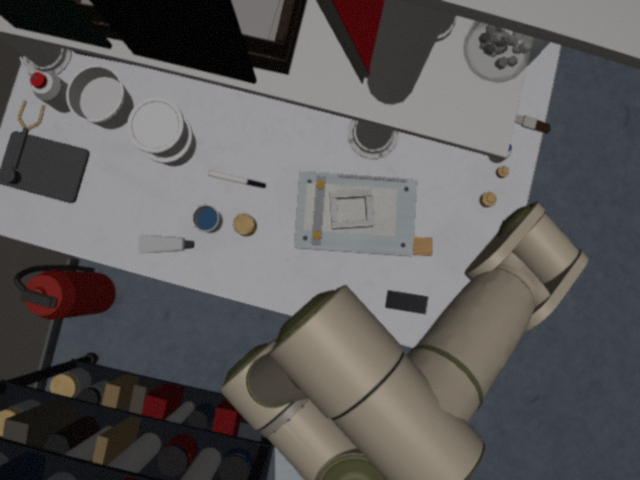

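The wedge butt is at (425,245) in the top view, the arm is clear, and the bed and bystanders are where they started. Handing in.

```bash
python3 -c "
from rig import ctrl
print(ctrl.finish_job())"
```

```text
the job is handed in; nothing more can be done
None
```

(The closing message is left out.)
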